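# Clear the seized culture bottles from the gated block

### The arm

A 6-joint arm with a two-finger parallel gripper is mounted at the origin on a cart in front of the work surface, level with it; the furniture and walls round the work are solid. World frame = base frame: x ahead of the robot, y to its left, z up, the work surface at z = 0. Lengths are in m, angles in rad, forces in N, time in s.
With the tool pointing down it reaches from about 0.35 to 0.725 m from the base axis. Payload 4.3 kg.
Tool frame: the origin (TCP) lies at the very end of the fingers, on their centre line; the grasp point (between the pads) lies 19 mm behind it; x points along the fingers, y is the direction in which the jaws open and shut, and the axes are right-handed (so a half turn about x gives the same grasp; the last joint's range is limited). The gripper opens to 85 mm and grips with 20 to 120 N. Pads are 22 mm wide; open, the fingers measure 114 mm over their backs; the gripper's body (76 mm by 85 mm) begins 54 mm behind the grasp point. The pads swing forward as they close: fully open they stand 13 mm farther back than shut.
Start: joints at [-1.281, 0.377, 0.081, 1.274, 0, 1.46], TCP at [0.224, -0.53, 0.231] pointing down, gripper open.
Joint ranges: [-2.72, 2.72], [-0.84, 1.66], [-1.02, 1.22], [-1.77, 2.12], [-1.37, 1.28], [-3.14, 3.14]. Speed limits (rad/s): [2.57, 2.57, 3.14, 3.14, 3.14, 3.14].

### API

Orientations are given as a 3x3 rotation matrix whose columns are the frame's x, y, z axes.
In Python, from bench import ctrl, ungrasp, gripper_close, planner, vision, job, get_time_s, get_qpos, get_qvel, get_joint_torque, get_tool_pos, get_tcp_rot, get_ft_force, get_ft_torque, get_opening gives the robot as it stands. The module is installed in compiled form; this text tells all that it offers. Calls block until the motion is done:
- ctrl.movep(position, orientation): joint-space move of the TCP to a pose.
- ctrl.move_linear(position, orientation=None, velocity=0.15, f_stop=None): straight line of the TCP; orientation=None keeps the orientation; velocity is the mean speed in m/s. With f_stop (N) it stops when the force on the tool has changed by that much, and returns True; else False.
- ctrl.move_joints(angles): joint-space move.
- ungrasp() and gripper_close(grip_force=None): open the fingers fully, or close them until they stop; grip_force is the grip in N (None keeps the last).
- ctrl.wait(seconds).
- planner.solve_ik(position, orientation): joint angles nearest the present ones, or None.
- vision.capture(name): name is "side" or "top"; returns (picture, depth): 420x560x3 uint8, red, green, blue; 420x560 float32, m along the optical axis (not along the pixel's ray), 0 where there is no reading.
- vision.get_calibration(name): a dict with "fx", "fy", "cx", "cy" (pixels), "rvec" (rotation vector, rad) and "tvec" (3), from world to camera coordinates, as OpenCV has them. Camera axes: x right, y down, z forward; pixel columns grow to the right and rows downward; lengths in m; the calibration is good to about 2 mm. A picture is of the moment at which its call begins. get_calibration takes no time and is no camera call.
A pose or a line that the arm cannot do raises ctrl.PlanningError and nothing moves.
- job.close_job(): hands the job in, once; it reports no verdict.
Trained networks look in the newest picture that a camera, given by its name, has taken for a name from the list of things; names that differ only in an ending like _2 or _b are one class to them, and where a whole thing is asked for, a point or a joint stands for the part that bears it (a point fixed in the world has none). Each returns a list of dicts, best first, with "confidence" (0 to 1); they miss things now and then, are a little off and sometimes report something else, mostly with a low value. They report only what shows in the picture. A call takes as long as a camera call.
- vision.look_for(camera, thing): "location" ([x, y, z] in m, in the coordinates of the camera as it stood for that picture, good to about 4 mm: the middle of the surface that is visible of it).
- vision.regions_of(camera, thing): "mask" (420x560 bool, what is visible of it).
Readings, each from a call of its own:
- get_time_s(): time.
- get_qpos(): joint angles.
- get_qvel(): joint speeds.
- get_joint_torque(): joint torques, N m.
- get_tool_pos(): TCP position.
- get_tcp_rot(): TCP orientation.
- get_ft_force(): force on the tool from outside, world axes, zero at the start.
- get_ft_torque(): the same for the moment, N m.
- get_opening(): finger opening in m.
Only numpy, scipy, OpenCV 4.12 (cv2) and the standard library are available. Lean on these libraries where they do the work, as an engineer would, in place of code of your own. Each camera call takes 0.05 s, during which the arm holds its last target. There are 200 camera calls.

### The job

Lift the latch of the bottle block out of its catch and swing the yellow gate wide open. The bottles have seized between their orange cheeks and cannot be pulled straight out: rock each one from side to side until both cheeks give, pull it out and put it, standing or lying, in the blue tray. When all the bottles are in the tray, swing the gate shut again with its latch dropped in the catch; leave the dishes at the left where they are.

Things in the scene. Friction and masses are not known exactly. Their poses are not given: they have to be found in the camera images.
- bottle_block: Grey block on an aluminium base 326 x 104 mm (x, y), fixed; origin under the base's centre, z up, x along the row of four seats away from the robot, y left. Seats at x = -72, -24, 24, 72 mm, y = 0; a bottle stands in one 14 mm above the origin. Walls 66 mm high. Pivot post at x = 136 mm, 127 mm high; catch post at x = -146 mm, 136 mm high, 34 mm wide, notch 16 mm wide, 18 mm deep in its top.
- gate (a joint): Yellow gate: flat bar 36 mm wide, 10 mm thick, over the bottle caps (underside 110 mm above the bench), on an upright pivot at the block's far end. 0 = shut along the row, grows as its near end swings to the left (+y, then away), to 1.4 rad; about 1.2 leaves the gripper room over the bottles and stays clear of the steel shelf upright behind. Stays where it is left; friction 0.06 Nm.
- gate_hinge (a point): point on the gate's upright pivot axis, 120 mm above the bench.
- latch (a joint): Dark steel latch bar lying on the gate, hinged across it; 0 = down, its tip in the catch's notch, which holds the gate; grows as the knob is lifted, to 0.7 rad; falls back by its weight (0.1 kg). From 0.15 rad the tip clears the catch: lift to about 0.3 rad and keep it up while the gate leaves or comes back over the catch (gate below 0.2 rad).
- latch_knob (a point): centre of the red ball knob (22 mm diameter) on a 10 mm stem on the latch bar, 33 mm above the bar's hinge line, 94 mm from it towards the catch, 222 mm from the gate's pivot axis; 158 mm above the bench when the latch is down. It turns with gate and latch.
- tray: Loose pale blue tray, 300 x 395 x 58 mm (x, y, z), origin under its centre; inside floor about 240 x 320 mm, 4 mm above the bench; 0.6 kg.
- dish_stack: loose taped stack of dark red culture dishes, 95 mm across, 60 mm high, origin under its centre; leave it alone.
- white_dish: loose white culture dish, 92 mm across, 15 mm high, origin under its centre; leave it alone.
- bottle_a: Square amber bottle with a white ribbed cap, 60 g; origin under its centre, z to the cap. Body 28 x 28 mm, 43 mm high; neck 16 mm diameter to 56 mm; round cap 25 mm diameter from 56 to 90 mm. May be absent. In the block only the cap stands clear, 70 to 104 mm above the bench: grip it there. Lean it 0.15 rad or so about its foot, to the block's left and right, to push the cheeks back.
- bottle_a_cap (a point): middle of that bottle's white cap, 73 mm above its underside on its axis.
- bottle_b: Square amber bottle with a blue ribbed cap, 60 g; origin under its centre, z to the cap. Body 28 x 28 mm, 43 mm high; neck 16 mm diameter to 56 mm; round cap 25 mm diameter from 56 to 90 mm. May be absent. In the block only the cap stands clear, 70 to 104 mm above the bench: grip it there. Lean it 0.15 rad or so about its foot, to the block's left and right, to push the cheeks back.
- bottle_b_cap (a point): middle of that bottle's blue cap, 73 mm above its underside on its axis.
- bottle_c: Square amber bottle with a green ribbed cap, 60 g; origin under its centre, z to the cap. Body 28 x 28 mm, 43 mm high; neck 16 mm diameter to 56 mm; round cap 25 mm diameter from 56 to 90 mm. May be absent. In the block only the cap stands clear, 70 to 104 mm above the bench: grip it there. Lean it 0.15 rad or so about its foot, to the block's left and right, to push the cheeks back.
- bottle_c_cap (a point): middle of that bottle's green cap, 73 mm above its underside on its axis.
- cheek0_left (a joint): Orange cheek left (+y of the block) of the seat at block x = -72 mm: slides, 0 as seized, grows to 0.007 m as the bottle leans on it; about 6 N to move, stays where pushed. Its lip, 3 mm above the bottle's shoulder, covers it by 4.5 mm: both cheeks of a seat must go back about 5 mm or more before the bottle comes out.
- cheek0_right (a joint): Orange cheek right (-y of the block) of the seat at block x = -72 mm: slides, 0 as seized, grows to 0.007 m as the bottle leans on it; about 6 N to move, stays where pushed. Its lip, 3 mm above the bottle's shoulder, covers it by 4.5 mm: both cheeks of a seat must go back about 5 mm or more before the bottle comes out.
- cheek1_left (a joint): Orange cheek left (+y of the block) of the seat at block x = -24 mm: slides, 0 as seized, grows to 0.007 m as the bottle leans on it; about 6 N to move, stays where pushed. Its lip, 3 mm above the bottle's shoulder, covers it by 4.5 mm: both cheeks of a seat must go back about 5 mm or more before the bottle comes out.
- cheek1_right (a joint): Orange cheek right (-y of the block) of the seat at block x = -24 mm: slides, 0 as seized, grows to 0.007 m as the bottle leans on it; about 6 N to move, stays where pushed. Its lip, 3 mm above the bottle's shoulder, covers it by 4.5 mm: both cheeks of a seat must go back about 5 mm or more before the bottle comes out.
- cheek2_left (a joint): Orange cheek left (+y of the block) of the seat at block x = 24 mm: slides, 0 as seized, grows to 0.007 m as the bottle leans on it; about 6 N to move, stays where pushed. Its lip, 3 mm above the bottle's shoulder, covers it by 4.5 mm: both cheeks of a seat must go back about 5 mm or more before the bottle comes out.
- cheek2_right (a joint): Orange cheek right (-y of the block) of the seat at block x = 24 mm: slides, 0 as seized, grows to 0.007 m as the bottle leans on it; about 6 N to move, stays where pushed. Its lip, 3 mm above the bottle's shoulder, covers it by 4.5 mm: both cheeks of a seat must go back about 5 mm or more before the bottle comes out.
- bottle_d: Square amber bottle with a black ribbed cap, 60 g; origin under its centre, z to the cap. Body 28 x 28 mm, 43 mm high; neck 16 mm diameter to 56 mm; round cap 25 mm diameter from 56 to 90 mm. May be absent. In the block only the cap stands clear, 70 to 104 mm above the bench: grip it there. Lean it 0.15 rad or so about its foot, to the block's left and right, to push the cheeks back.
- cheek3_left (a joint): Orange cheek left (+y of the block) of the seat at block x = 72 mm: slides, 0 as seized, grows to 0.007 m as the bottle leans on it; about 6 N to move, stays where pushed. Its lip, 3 mm above the bottle's shoulder, covers it by 4.5 mm: both cheeks of a seat must go back about 5 mm or more before the bottle comes out.
- cheek3_right (a joint): Orange cheek right (-y of the block) of the seat at block x = 72 mm: slides, 0 as seized, grows to 0.007 m as the bottle leans on it; about 6 N to move, stays where pushed. Its lip, 3 mm above the bottle's shoulder, covers it by 4.5 mm: both cheeks of a seat must go back about 5 mm or more before the bottle comes out.
- bottle_d_cap (a point): middle of that bottle's black cap, 73 mm above its underside on its axis.

How it is judged:
By the outcome, as a careful person would: the job done as asked, in the order asked, and still so for the second after the job is handed in, with the robot touching nothing.
Of bottle_a, bottle_b, bottle_c, bottle_d only 3 to 4 are there at a start; the rules pass over those that are not, and their reading is None.
At some moment in a run one of tray, bottle_a, bottle_b, bottle_c, bottle_d may be knocked a few centimetres aside while the robot is not near it.
Once in a run the grip may slacken for a moment while it holds something.
It also fails if it takes over 210 s, if anything falls off the work surface, if the arm or the gripper's body presses on something with over 40 N, if the wrist force passes 120 N, or if a joint passes its speed limit or range.

## Working session

There is one attempt and no reset: what is moved stays moved. The work goes in short steps, each a Python script; the robot and the scene stay as the last script left them, time stands still between calls to the robot, and variables do not carry over. Pictures are saved under pics/ and viewed, about 12 in all and at most 16, crops included, and the job is handed in when it is done.

```bash
mkdir -p pics
cat > h.py <<'E'
from bench import *
import numpy as np, cv2
def cal(c):
    k=vision.get_calibration(c); R=cv2.Rodrigues(np.array(k["rvec"],float))[0]; return k,R,np.array(k["tvec"],float).ravel()
def c2w(c,p):
    k,R,t=cal(c); return R.T@(np.array(p)-t)
def w2p(c,p):
    k,R,t=cal(c); q=R@np.array(p)+t; return q[0]/q[2]*k["fx"]+k["cx"],q[1]/q[2]*k["fy"]+k["cy"]
def cloud(c,depth):
    k,R,t=cal(c); v,u=np.mgrid[:depth.shape[0],:depth.shape[1]]
    P=np.stack([(u-k["cx"])/k["fx"]*depth,(v-k["cy"])/k["fy"]*depth,depth],-1); return (P-t)@R
def snap(c,n):
    im,d=vision.capture(c); cv2.imwrite(f"pics/{n}.png",im[...,::-1]); return im,d
def rot(yaw,tilt=0,ax=None):
    # tool down, jaws (y) along yaw
    x=np.array([0,0,-1.]);y=np.array([np.cos(yaw),np.sin(yaw),0]);R=np.stack([x,y,np.cross(x,y)],1)
    if ax is not None: R=cv2.Rodrigues(np.array(ax,float)*tilt)[0]@R
    return R
E
python3 - <<'E'
from h import *
for c in("top","side"):
    im,d=snap(c,c+"0"); np.save(c+"0.npy",d)
    k,R,t=cal(c); print(c,k["fx"],-R.T@t,R[2])
    for n in["bottle_block","gate","gate_hinge","latch","latch_knob","tray","dish_stack","white_dish","bottle_a","bottle_b","bottle_c","bottle_d","bottle_a_cap","bottle_b_cap","bottle_c_cap","bottle_d_cap"]:
        print(n,[(np.round(c2w(c,r["location"]),3).tolist(),round(r["confidence"],2)) for r in vision.look_for(c,n)][:4])
E
```

```text
top 483.077767186481 [0.32815273 0.0278506  1.40444129] [ 0.15990089 -0.00456882 -0.9871225 ]
bottle_block [([0.503, 0.05, 0.063], 0.58)]
gate [([0.519, 0.059, 0.114], 0.63)]
gate_hinge [([0.522, 0.053, 0.116], 0.6), ([0.527, 0.382, 0.056], 0.32)]
latch [([0.446, 0.047, 0.127], 0.66)]
latch_knob [([0.443, 0.051, 0.128], 0.75)]
tray [([0.543, -0.307, 0.002], 0.93)]
dish_stack [([0.519, 0.055, 0.118], 0.63), ([0.527, 0.382, 0.057], 0.58)]
white_dish [([0.502, 0.051, 0.06], 0.72), ([0.408, 0.292, 0.011], 0.58)]
bottle_a []
bottle_b []
bottle_c []
bottle_d []
bottle_a_cap []
bottle_b_cap [([0.408, 0.292, 0.016], 0.39)]
bottle_c_cap []
bottle_d_cap []
side 405.330135837578 [0.4487251  0.84532689 0.80690118] [ 0.08336051 -0.76873351 -0.63411341]
bottle_block [([0.51, 0.077, 0.064], 0.58), ([0.542, -0.307, -0.001], 0.38)]
gate [([0.514, 0.062, 0.119], 0.66)]
gate_hinge [([0.516, 0.063, 0.115], 0.65), ([0.58, 0.07, 0.085], 0.27)]
latch [([0.436, 0.054, 0.128], 0.75)]
latch_knob [([0.433, 0.053, 0.128], 0.88), ([0.581, 0.083, 0.069], 0.71)]
tray [([0.542, -0.306, 0.002], 0.93)]
dish_stack [([
[... 169 characters left out ...]
8), ([0.447, 0.066, 0.062], 0.42)]
bottle_b [([0.58, 0.071, 0.085], 0.69), ([0.534, 0.065, 0.082], 0.64), ([0.441, 0.054, 0.08], 0.58), ([0.447, 0.066, 0.062], 0.42)]
bottle_c [([0.58, 0.071, 0.085], 0.69), ([0.534, 0.065, 0.082], 0.64), ([0.441, 0.054, 0.08], 0.58), ([0.447, 0.066, 0.062], 0.42)]
bottle_d [([0.58, 0.071, 0.085], 0.69), ([0.534, 0.065, 0.082], 0.64), ([0.441, 0.054, 0.08], 0.58), ([0.447, 0.066, 0.062], 0.42)]
bottle_a_cap [([0.533, 0.081, 0.063], 0.47)]
bottle_b_cap [([0.537, 0.068, 0.085], 0.5)]
bottle_c_cap [([0.506, 0.075, 0.065], 0.74), ([0.582, 0.072, 0.085], 0.68), ([0.535, 0.065, 0.081], 0.62), ([0.483, 0.071, 0.065], 0.47)]
bottle_d_cap [([0.44, 0.056, 0.083], 0.5)]
```

View pics/top0.png

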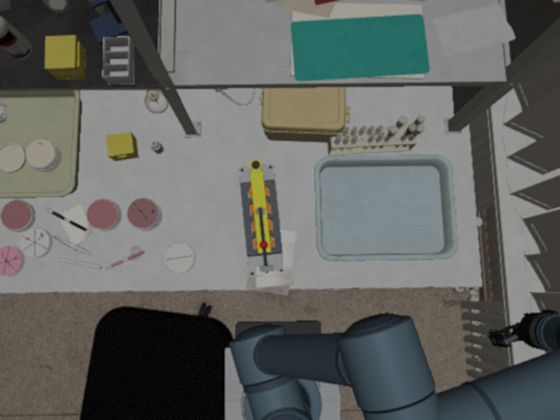

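View pics/side0.png

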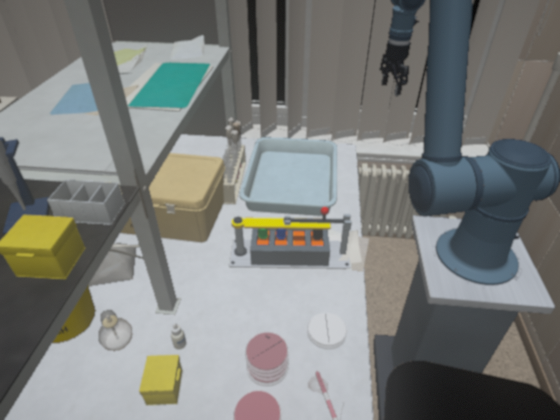

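Run:
```python
from h import *
for c in("top","side"):
    im=cv2.imread(f"pics/{c}0.png"); d=np.load(c+"0.npy"); W=cloud(c,d); hsv=cv2.cvtColor(im,cv2.COLOR_BGR2HSV).astype(int)
    near=(W[...,0]>.25)&(W[...,0]<.75)&(W[...,1]>-.1)&(W[...,1]<.2)&(d>0)
    yel=near&(abs(hsv[...,0]-27)<7)&(hsv[...,1]>120)&(W[...,2]>.108)
    P=W[yel]; print(c,"gate n",len(P),P.min(0).round(3),P.max(0).round(3),np.median(P[:,2]).round(4))
    r=cv2.fitLine(P[:,:2].astype(np.float32),cv2.DIST_HUBER,0,.01,.01).ravel(); print("line",r, np.arctan2(r[1],r[0]))
    red=near&((hsv[...,0]<6)|(hsv[...,0]>174))&(hsv[...,1]>150)&(W[...,2]>.1); P=W[red]; print("knob",len(P),P.mean(0).round(4) if len(P) else 0, P.max(0) if len(P) else 0)
    for lo,hi in((.06,.07),(.125,.131),(.133,.14),(.14,.2)):
        m=near&(W[...,2]>lo)&(W[...,2]<hi); P=W[m]
        if len(P)>20: print(lo,len(P),cv2.minAreaRect(P[:,:2].astype(np.float32)), P.min(0).round(3),P.max(0).round(3))
```

```text
top gate n 929 [0.409 0.028 0.111] [0.661 0.08  0.17 ] 0.1181
line [0.9965345  0.08318026 0.53852594 0.05694849] 0.08327648
knob 41 [0.4706 0.0305 0.2792] [0.68618183 0.05123047 0.83427075]
0.06 1343 ((0.5855879783630371, 0.0323549285531044), (0.16565652191638947, 0.37872546911239624), 73.9598388671875) [ 0.406 -0.1    0.06 ] [0.75  0.111 0.07 ]
0.125 246 ((0.5660485625267029, 0.03220862150192261), (0.1436605155467987, 0.4033021032810211), 71.80624389648438) [ 0.36  -0.099  0.125] [0.746 0.08  0.131]
0.133 82 ((0.5495011806488037, -0.010729953646659851), (0.1423865556716919, 0.3900374472141266), 85.0275650024414) [ 0.359 -0.098  0.133] [0.75  0.059 0.14 ]
0.14 373 ((0.5836890935897827, -0.021695494651794434), (0.14327922463417053, 0.33789077401161194), 87.6156234741211) [ 0.417 -0.1    0.14 ] [0.75  0.056 0.173]
side gate n 722 [0.412 0.041 0.115] [0.662 0.086 0.131] 0.1201
line [0.99835294 0.05737019 0.52830595 0.0654333 ] 0.05740171
knob 17 [0.4283 0.0517 0.1673] [0.43364636 0.05629097 0.17022878]
0.06 1429 ((0.5554152131080627, 0.007672026753425598), (0.3887523114681244, 0.21372926235198975), 0.3572269678115845) [ 0.361 -0.099  0.06 ] [0.75  0.115 0.07 ]
0.125 290 ((0.5582432150840759, 0.044258080422878265), (0.10745260864496231, 0.3927253782749176), 77.41651153564453) [ 0.36  -0.051  0.125] [0.749 0.079 0.131]
0.133 103 ((0.552074670791626, -0.01867031306028366), (0.1434410959482193, 0.3891817033290863), 87.42543029785156) [ 0.361 -0.099  0.133] [0.75  0.061 0.14 ]
0.14 317 ((0.5839911699295044, -0.020093180239200592), (0.1437019407749176, 0.3384633958339691), 87.13739776611328) [ 0.418 -0.1    0.14 ] [0.75 0.06 0.17]
```

The top view shows the shut gate from pivot (256,164) to knob (264,244), the tray at (385,207), and the dishes to the left. The side view shows the caps under the gate at about (262–320, 235). I'll zoom in and overlay a model.

```bash
cat >> h.py <<'E'
def blk(pose,p):
    x,y,a=pose; p=np.asarray(p,float); c,s=np.cos(a),np.sin(a)
    return np.array([x+c*p[0]-s*p[1],y+s*p[0]+c*p[1],p[2]])
E
python3 - <<'E'
from h import *
t=cv2.imread("pics/top0.png")[145:290,210:310]; s=cv2.imread("pics/side0.png")[195:275,220:365]
a=cv2.resize(t,None,fx=4,fy=4,interpolation=cv2.INTER_CUBIC);b=cv2.resize(s,None,fx=2.75,fy=2.75,interpolation=cv2.INTER_CUBIC)
o=np.zeros((580,800,3),np.uint8);o[:580,:400]=a;o[:b.shape[0],400:400+b.shape[1]]=b[:,:400]
cv2.imwrite("pics/crop0.png",o)
# pixel centres -> world for posts at known z
d=np.load("top0.npy");W=cloud("top",d)
k,R,tt=cal("top")
def ray(u,v,z):
    r=R.T@np.array([(u-k["cx"])/k["fx"],(v-k["cy"])/k["fy"],1]); C=-R.T@tt; return C+r*(z-C[2])/r[2]
print(ray(256,164,.127),ray(264,244,.158))
E
```

```text
[0.64786546 0.06342552 0.127     ] [0.4278773  0.04355432 0.158     ]
```

View pics/crop0.png

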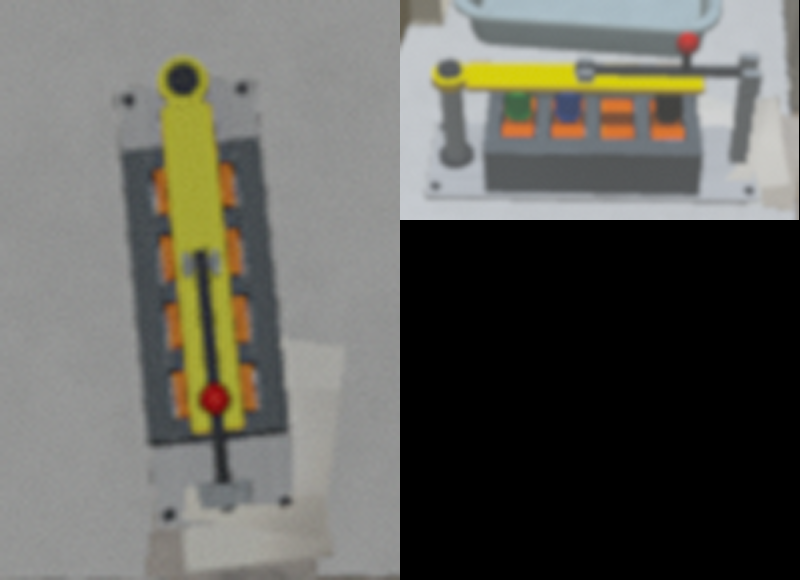

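Green cap is in seat 3, blue in seat 2, seat 1 is empty, and black is in seat 0. White is absent. Next I'll fit the block pose from picked pixels in both views.

Run:
```python
from h import *
from scipy.optimize import least_squares
T=lambda u,v:(u/4+210-.375,v/4+145-.375)
S=lambda u,v:((u-400)/2.75+220-.32,v/2.75+195-.32)
obs=[("top",T(182,78),[.136,0,.127]),("top",T(214,399),[-.086,0,.158]),("top",T(227,492),[-.146,0,.136]),
("side",S(450,68),[.136,0,.127]),("side",S(688,42),[-.086,0,.158])]
sc=[("top",T(127,99),1,1),("top",T(241,88),1,-1),("top",T(168,514),-1,1),("top",T(285,502),-1,-1),("side",S(434,186),1,1),("side",S(749,190),-1,1)]
def f(q):
    r=[]
    for c,p,b in obs: r+=list(np.subtract(w2p(c,blk(q[:3],b)),p))
    for c,p,i,j in sc: r+=list(np.subtract(w2p(c,blk(q[:3],[i*q[3],j*q[4],.008])),p))
    return r
s=least_squares(f,[.512,.052,.09,.15,.04],loss="soft_l1",x_scale=.01)
print(s.x.round(4),np.round(s.fun,1)); np.save("pose.npy",s.x[:3])
p=s.x[:3]
for n,b in dict(pivot=[.136,0,.12],knob=[-.086,0,.158],s0=[-.072,0,.087],s3=[.072,0,.087]).items(): print(n,blk(p,b).round(4))
# reachability
q0=get_qpos(); R=rot(p[2]+np.pi/2)
for sgn in(1,-1):
    print([planner.solve_ik(blk(p,[bx,by,z]),rot(p[2]+sgn*np.pi/2)) is not None for bx,by,z in[(-.086,0,.15),(-.072,0,.08),(.072,0,.08),(.072,0,.25),(-.086,0,.3)]],np.round(planner.solve_ik(blk(p,[0,0,.25]),rot(p[2]+sgn*np.pi/2)),2))
```

```text
[0.513  0.0532 0.094  0.1533 0.0418] [-0.  -0.3  0.3 -0.2 -0.5  0.2 -0.4 -0.4 -0.1  0.7  0.3  0.  -0.1 -0.1
  0.4  0.2  0.3  0.   0.5  0.4  0.1  0.3]
pivot [0.6484 0.0659 0.12  ]
knob [0.4274 0.0451 0.158 ]
s0 [0.4413 0.0464 0.087 ]
s3 [0.5847 0.0599 0.087 ]
[True, True, True, True, True] [-0.02  0.25 -0.05  1.27  0.   -0.11]
[True, True, True, True, True] [-0.02  0.25 -0.05  1.27  0.    3.03]
```

```bash
cat >> h.py <<'E'
POSE=np.load("pose.npy")
PIV=blk(POSE,[.136,0,0])
def knob(g,l):
    r=.128+.094*np.cos(l)-.033*np.sin(l); z=.125+.033*np.cos(l)+.094*np.sin(l); a=POSE[2]-g
    return np.array([PIV[0]-r*np.cos(a),PIV[1]-r*np.sin(a),z])
def kpose(g,l,s=1): 
    p=knob(g,l); p[2]-=.019; return p,rot(POSE[2]-g+s*np.pi/2)
def up(z,v=.2):
    p=np.array(get_tool_pos()); p[2]=z; ctrl.move_linear(p,velocity=v)
E
python3 - <<'E'
from h import *
for s in(1,-1): print([np.round(planner.solve_ik(*kpose(g,.33,s)),2).tolist() if planner.solve_ik(*kpose(g,.33,s)) is not None else None for g in(0,.6,1.2)])
s=1
p,R=kpose(0,0,s)
ctrl.movep(p+[0,0,.12],R)
ctrl.move_linear(p,R,velocity=.1,f_stop=8)
gripper_close(40); print("open",get_opening(),get_tool_pos(),get_time_s(),get_ft_force())
for l in(.11,.22,.33): ctrl.move_linear(*kpose(0,l,s),velocity=.06)
print(get_opening(),get_ft_force())
for c in("side",):snap(c,"lift")
E
```

```text
[[-0.04, 0.15, -0.39, 1.03, 0.0, -0.13], [0.21, 0.25, -0.27, 1.06, 0.0, 0.72], [0.32, 0.47, 0.06, 1.16, 0.0, 1.43]]
[[-0.04, 0.15, -0.39, 1.03, 0.0, 3.01], [0.21, 0.25, -0.27, 1.06, 0.0, -2.42], [0.32, 0.47, 0.06, 1.16, 0.0, -1.72]]
open 0.01948553625041483 [0.42734314 0.0459373  0.13922698] 5.8583 [-0.668538    4.21921608  4.22783889]
0.019451096147976646 [-1.57782071  4.63567284 -1.74750815]
```

Run:
```python
import cv2
a=cv2.imread("pics/lift.png")[120:290,200:420];cv2.imwrite("pics/liftc.png",cv2.resize(a,None,fx=3,fy=3))
```

```text
(no output)
```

View pics/liftc.png

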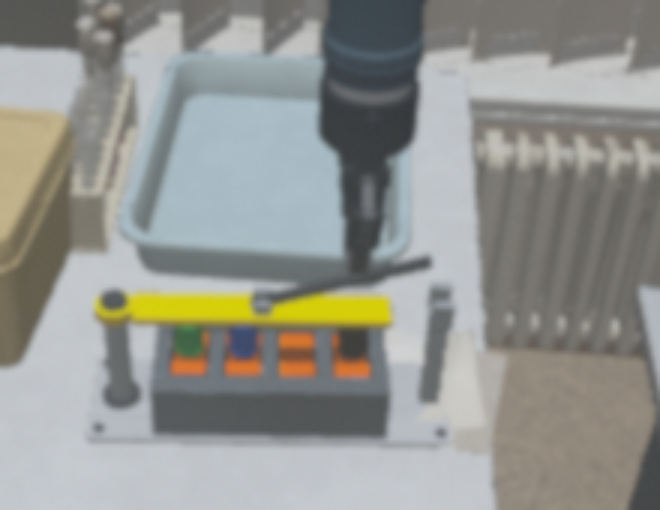

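The latch is up and its tip at (430,262) is clear of the catch at (440,300). Now I'll swing the gate.

Run:
```python
from h import *
for g in np.arange(.1,1.21,.1):
    ctrl.move_linear(*kpose(g,.33),velocity=.12); 
    if abs(g-.1)<.01 or abs(g-.6)<.01: print(get_opening(),np.round(get_ft_force(),1))
for l in(.2,.1,.03): ctrl.move_linear(*kpose(1.2,l),velocity=.08)
print(get_opening(),np.round(get_ft_force(),1))
ungrasp(); up(.30)
ctrl.movep([.42,-.2,.32],rot(POSE[2]+np.pi/2))
print(get_time_s())
im,d=snap("top","open"); im2,d2=snap("side","opens")
a=cv2.resize(im[100:290,110:310,::-1],None,fx=2,fy=2); b=cv2.resize(im2[170:340,200:400,::-1],None,fx=2,fy=2)
o=np.zeros((380,800,3),np.uint8);o[:380,:400]=a;o[:340,400:]=b;cv2.imwrite("pics/openc.png",o)
k,R,tt=cal("top")
for c,dd in(("top",d),("side",d2)):
  for sname,bx in(("0",-.072),("1",-.024),("2",.024),("3",.072)):
    u,v=map(int,np.round(w2p(c,blk(POSE,[bx,0,.104])))); print(c,sname,u,v,cloud(c,dd)[v,u].round(3),blk(POSE,[bx,0,.104]).round(3))
print(w2p("side",[0.58,.06,.1]), [ (np.round(c2w("side",r["location"]),3),r["confidence"]) for r in vision.look_for("side","latch_knob")],knob(1.2,0))
```

```text
0.019468476992468293 [-3.5  0.8  0.1]
0.01954991944317586 [-4.4  2.7  1.2]
0.019613585415760644 [-1.7  2.2  1.2]
15.075
top 0 263 241 [0.44  0.047 0.104] [0.441 0.046 0.104]
top 1 261 223 [0.501 0.053 0.011] [0.489 0.051 0.104]
top 2 260 206 [0.536 0.054 0.104] [0.537 0.055 0.104]
top 3 258 188 [0.587 0.059 0.099] [0.585 0.06  0.104]
side 0 318 227 [0.44  0.049 0.105] [0.441 0.046 0.104]
side 1 299 226 [0.492 0.007 0.067] [0.489 0.051 0.104]
side 2 281 226 [0.537 0.053 0.102] [0.537 0.055 0.104]
side 3 263 226 [0.583 0.06  0.104] [0.585 0.06  0.104]
(np.float64(264.30703242370964), np.float64(227.28877372871355)) [(array([0.55 , 0.269, 0.132]), 0.7)] [0.54888817 0.26437409 0.158     ]
```

View pics/openc.png

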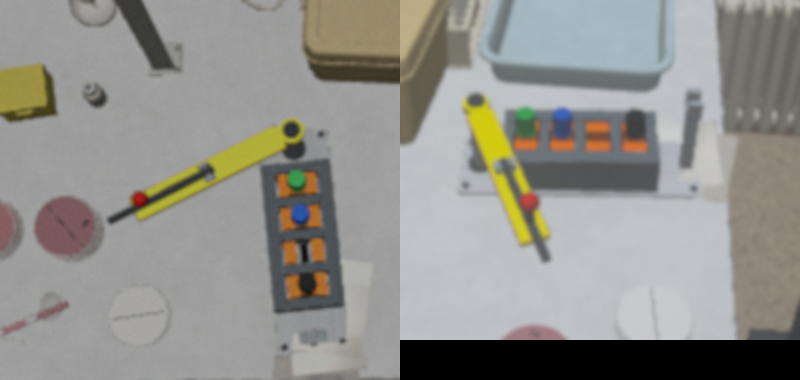

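Gate is at about 1.2 rad: pivot (290,130) and knob (140,200) in the left half. Caps are at seats 3 (green), 2 (blue) and 0 (black), matching the model to about 1–2 mm. I'll do black first.

```bash
cat >> h.py <<'E'
U=np.array([np.cos(POSE[2]),np.sin(POSE[2]),0]); V=np.array([-U[1],U[0],0])
GZ=.072
def leanpose(bx,th,lift=.7):   # th>0 lean left; pivot near the lean-side foot edge
    foot=blk(POSE,[bx,0,.014])+V*np.sign(th)*.014*lift
    R0=rot(POSE[2]+np.pi/2); p0=blk(POSE,[bx,0,GZ]); Rt=cv2.Rodrigues(-U*th)[0]
    return foot+Rt@(p0-foot),Rt@R0
def rock(bx,amp,n=1,fs=45):
    for _ in range(n):
        for th in(amp/2,amp,amp/2,0,-amp/2,-amp,-amp/2,0):
            st=ctrl.move_linear(*leanpose(bx,th),velocity=.03,f_stop=fs)
            print("th",round(th,3),st,np.round(get_ft_force(),1),round(get_opening(),4))
def pull(bx):
    p,R=leanpose(bx,0); s=ctrl.move_linear(p+[0,0,.03],R,velocity=.04,f_stop=15)
    print("pull",s,np.round(get_tool_pos(),3),np.round(get_ft_force(),1),round(get_opening(),4)); return s
def grab(bx):
    p,R=leanpose(bx,0); ctrl.movep(p+[0,0,.13],R); ctrl.move_linear(p,R,velocity=.12,f_stop=12); gripper_close(60)
    print("grab",np.round(get_tool_pos()-p,4),np.round(get_ft_force(),1),round(get_opening(),4),get_time_s())
E
python3 - <<'E'
from h import *
bx=-.072
grab(bx); rock(bx,.16); s=pull(bx)
snap("top","p0"); 
print(get_time_s())
E
```

```text
grab [0.0002 0.0001 0.0003] [-0.3  0.4  4. ] 0.0236 18.1167
th 0.08 False [ 0.3 -1.6  0.5] 0.0231
th 0.16 False [ 1.3 -4.2  1.8] 0.0231
th 0.08 False [ 1.1 -0.6  0.8] 0.0233
th 0 False [-0.5  0.5  4.2] 0.0232
th -0.08 False [-0.4  4.6  3.6] 0.0237
th -0.16 False [0.8 4.3 4.7] 0.0234
th -0.08 False [-0.9  1.2  3. ] 0.0233
th 0 False [-0.8 -1.3  5.1] 0.0237
pull False [0.441 0.046 0.102] [ 0.6 -0.4 -0.1] 0.0234
21.5333
```

```bash
cat >> h.py <<'E'
def tray():
    for c in("top","side"):
        vision.capture(c); r=vision.look_for(c,"tray")
        if r and r[0]["confidence"]>.5: return c2w(c,r[0]["location"])
def place(dy,dx=0):
    up(.185,.15); print("carry",round(get_opening(),4))
    t=tray(); print("tray",t.round(3))
    p=np.array([t[0]+dx,t[1]+dy,.185]); R=rot(0)
    if abs(planner.solve_ik(p,R)[5]-get_qpos()[5])>2: R=rot(np.pi)
    ctrl.move_linear(p,R,velocity=.25); print("over tray",round(get_opening(),4))
    p[2]=.067; s=ctrl.move_linear(p,R,velocity=.12,f_stop=6); print("down",s,np.round(get_tool_pos(),3))
    ungrasp(); up(.2); print("t",get_time_s())
def seen(tag):
    o=np.zeros((380,800,3),np.uint8)
    for i,(c,(v,u)) in enumerate((("top",(130,225)),("side",(125,210)))):
        im,d=vision.capture(c); o[:360,i*400:i*400+400]=cv2.resize(im[v:v+180,u:u+200,::-1],None,fx=2,fy=2)
        if c=="top": u0,v0=u,v
        for n in("bottle_a","bottle_c_cap"):
            print(c,n,[(np.round(c2w(c,r["location"]),3).tolist(),round(r["confidence"],2)) for r in vision.look_for(c,n)])
    cv2.imwrite(f"pics/{tag}.png",o)
E
python3 - <<'E'
from h import *
place(-.08); 
bx=.024
grab(bx); rock(bx,.16); s=pull(bx); print(get_time_s())
E
```

```text
carry 0.0232
tray [ 0.545 -0.308 -0.002]
over tray 0.0237
down False [ 0.546 -0.389  0.068]
t 26.8417
grab [0.0003 0.0001 0.0004] [-0.6  0.1  2.3] 0.0235 30.2917
th 0.08 False [ 0.9 -1.9  0.6] 0.0234
th 0.16 False [ 1.1 -3.5  1.8] 0.0234
th 0.08 False [ 0.3 -2.   1.4] 0.0238
th 0 False [0.1 0.9 5.1] 0.0234
th -0.08 False [-0.3  2.3  4.6] 0.0231
th -0.16 False [-0.2  3.3  3. ] 0.0234
th -0.08 False [0.3 1.4 2.8] 0.0234
th 0 False [-1.3 -0.4  5.2] 0.0238
pull False [0.537 0.055 0.102] [ 0.3 -0.1 -0.4] 0.0238
33.6583
```

Run:
```python
from h import *
place(0); 
bx=.072
grab(bx); rock(bx,.16); s=pull(bx); print(get_time_s())
seen("mid")
```

```text
carry 0.0234
tray [0.555 0.255 0.127]
over tray 0.0234
down True [0.555 0.253 0.181]
t 37.2083
grab [0.0004 0.0001 0.0004] [0.  0.3 2.3] 0.0235 40.0917
th 0.08 False [ 2.4 -2.1  0. ] 0.0235
th 0.16 False [ 0.9 -2.2  1.7] 0.023
th 0.08 False [ 0.7 -2.9  3.1] 0.0236
th 0 False [-0.7 -0.2  4.8] 0.0233
th -0.08 False [0.4 1.3 3.5] 0.0236
th -0.16 False [-0.2  2.5  2.5] 0.0235
th -0.08 False [0.5 1.6 3. ] 0.0236
th 0 False [-1.9  0.8  5.1] 0.0233
pull False [0.584 0.06  0.102] [-0.3  0.4 -0.2] 0.0233
43.4583
top bottle_a [([0.509, 0.254, 0.025], 0.83), ([0.619, -0.353, 0.032], 0.59)]
top bottle_c_cap []
side bottle_a [([0.514, 0.261, 0.023], 0.66)]
side bottle_c_cap [([0.583, 0.075, 0.084], 0.56)]
```

View pics/mid.png

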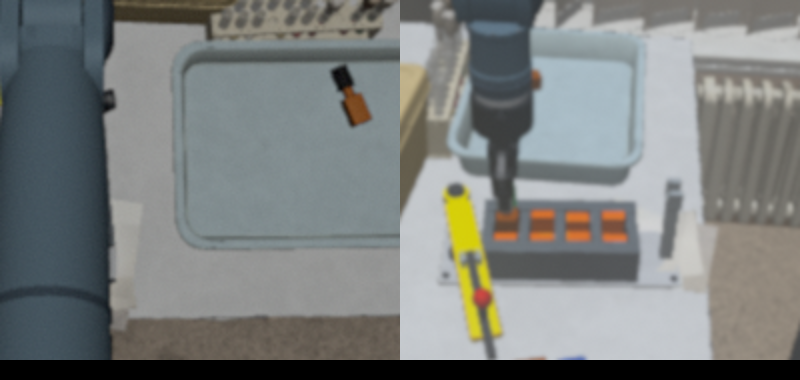

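My `tray()` accepted a wrong detection (0.555, 0.255, which is really the gate), so the blue bottle was dropped on the bench near (0.51, 0.26). The black one lies in the tray at (350,95). I'll add a sanity check on the detection, place green, then look for blue.

```bash
cat >> h.py <<'E'
def tray():
    for c in("top","side"):
        vision.capture(c)
        for r in vision.look_for(c,"tray"):
            w=c2w(c,r["location"])
            if r["confidence"]>.5 and abs(w[2])<.03 and np.hypot(w[0]-.545,w[1]+.308)<.1: return w
    raise RuntimeError("no tray")
E
python3 - <<'E'
from h import *
place(.08,-.03)
ctrl.movep([.42,-.2,.32],rot(0) if abs(planner.solve_ik([.42,-.2,.32],rot(0))[5]-get_qpos()[5])<2 else rot(np.pi))
im,d=snap("top","drop"); np.save("drop.npy",d)
print([(c2w("top",r["location"]).round(3),r["confidence"]) for r in vision.look_for("top","bottle_b")])
o=np.zeros((600,800,3),np.uint8);a=cv2.resize(im[170:270,120:220,::-1],None,fx=4,fy=4,interpolation=2); o[:400,:400]=a
im2,d2=snap("side","drops"); o[:400,400:]=cv2.resize(im2[230:330,220:320,::-1],None,fx=4,fy=4,interpolation=2); np.save("drops.npy",d2)
o[400:,:400]=cv2.resize(im[140:270,300:470,::-1],(261,200))[:, :261].repeat(1,1) if 0 else cv2.resize(im[150:250,300:500,::-1],(400,200))
cv2.imwrite("pics/dropc.png",o)
E
```

```text
carry 0.0234
tray [ 0.558 -0.293 -0.004]
over tray 0.0236
down False [ 0.529 -0.213  0.068]
t 48.95
[(array([0.51 , 0.258, 0.025]), 0.85), (array([ 0.629, -0.35 ,  0.033]), 0.79), (array([ 0.529, -0.205,  0.071]), 0.68)]
```

View pics/dropc.png

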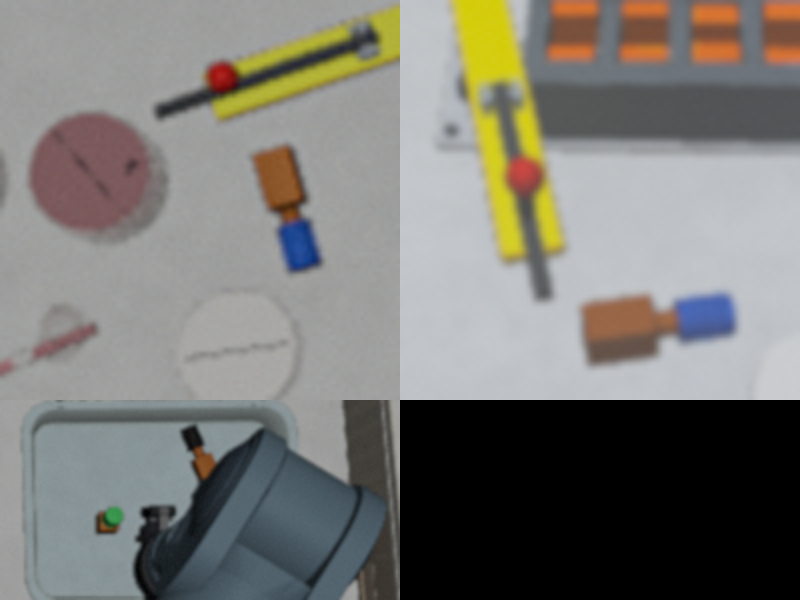

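Green stands in the tray and black lies there. Blue lies on the bench with its cap at crop (300,245), between the gate, dish stack and white dish. I'll locate it precisely before gripping its cap.

Run:
```python
from h import *
for c,n in(("top","drop"),("side","drops")):
    im=cv2.imread(f"pics/{n}.png");W=cloud(c,np.load(n+".npy"));h=cv2.cvtColor(im,cv2.COLOR_BGR2HSV).astype(int)
    near=(W[...,0]>.42)&(W[...,0]<.58)&(W[...,1]>.2)&(W[...,1]<.32)&(W[...,2]>.004)&(W[...,2]<.045)
    b=W[near&(abs(h[...,0]-115)<15)&(h[...,1]>110)]; a=W[near&(h[...,0]<22)&(h[...,1]>110)]
    print(c,len(b),b.mean(0).round(4),b.min(0).round(3),b.max(0).round(3),len(a),a.mean(0).round(4),a.min(0).round(3),a.max(0).round(3))
k,R,tt=cal("top")
def ray(u,v,z):
    r=R.T@np.array([(u-k["cx"])/k["fx"],(v-k["cy"])/k["fy"],1]); C=-R.T@tt; return C+r*(z-C[2])/r[2]
P=lambda u,v,z: ray(120+u/4-.375,170+v/4-.375,z)
cap=P(300,245,.026);bot=P(272,152,.028);body=P(280,180,.028); print(cap,bot,body,np.degrees(np.arctan2(*(bot-cap)[[1,0]])))
n=np.array([.893,.449]); 
for q in(cap,bot): print("perp to gate axis",(q[:2]-PIV[:2])@n)
```

```text
top 90 [0.4791 0.245  0.0221] [0.464 0.232 0.011] [0.497 0.258 0.03 ] 140 [0.5251 0.2588 0.0244] [0.499 0.242 0.015] [0.549 0.275 0.032]
side 102 [0.4789 0.2523 0.0243] [0.465 0.24  0.017] [0.494 0.264 0.029] 148 [0.5261 0.2632 0.0276] [0.5   0.248 0.019] [0.547 0.28  0.032]
[0.47855406 0.24352716 0.026     ] [0.54590975 0.26423189 0.028     ] [0.52545885 0.25817885 0.028     ] 17.08710898470197
perp to gate axis -0.0719207876853146
perp to gate axis -0.0024757374556411
```

Run:
```python
from h import *
p=np.array([.477,.2465,.004]); yaw=.285+np.pi/2
q=get_qpos()
R=min((rot(yaw),rot(yaw+np.pi)),key=lambda R:abs(planner.solve_ik(p+[0,0,.2],R)[5]-q[5]))
ctrl.movep(p+[0,0,.2],R)
print("stop",ctrl.move_linear(p,R,velocity=.1,f_stop=8),np.round(get_tool_pos(),4),np.round(get_ft_force(),1))
gripper_close(60); print("grip",get_opening())
up(.03,.05); print(get_opening())
n=np.array([.893,.449,0]); c=np.array(get_tool_pos())
ctrl.move_linear(c-n*.07,velocity=.12); print(get_opening(),np.round(get_ft_force(),1))
up(.23,.15); print(get_opening(),get_time_s())
seen("held")
```

```text
stop False [0.4775 0.2467 0.0045] [ 0.2 -0.2 -0.8]
grip 0.022934661273935272
0.022549154671136083
0.022953324948354083 [ 0.7 -0.1 -0.5]
0.022586544876680298 57.1167
top bottle_a [([0.621, -0.35, 0.034], 0.84), ([0.531, -0.205, 0.073], 0.43), ([0.477, 0.225, 0.253], 0.4)]
top bottle_c_cap [([0.528, -0.209, 0.071], 0.73)]
side bottle_a [([0.461, 0.237, 0.245], 0.85), ([0.53, -0.199, 0.051], 0.52), ([0.625, -0.348, 0.025], 0.49)]
side bottle_c_cap [([0.534, -0.198, 0.047], 0.79), ([0.529, 0.407, 0.056], 0.34), ([0.603, 0.213, 0.12], 0.17)]
```

View pics/held.png

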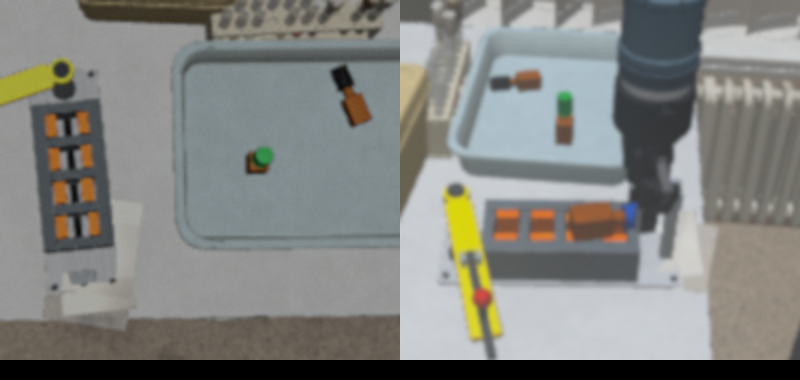

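Blue is held level by its cap at (628,215). The tray has black at (350,95) and green at (258,160), and nothing on the bench was disturbed.

Run:
```python
from h import *
R=cv2.Rodrigues(np.array([0,0,-.285]))[0]@np.array(get_tcp_rot())
t=tray(); print("tray",t.round(3))
p=np.array([.487,-.31,.23])
ctrl.move_linear(p,R,velocity=.25); print(get_opening())
p[2]=.012; print(ctrl.move_linear(p,R,velocity=.1,f_stop=5),np.round(get_tool_pos(),3)); ungrasp(); up(.25)
# gate shut: approach knob at its present place
P,K=kpose(1.2,0)
snap("top","g"); 
print([(c2w("top",r["location"]).round(3),r["confidence"]) for r in vision.look_for("top","latch_knob")],knob(1.2,0).round(3))
q=planner.solve_ik(P+[0,0,.12],K); print(np.round(q,2),np.round(get_qpos(),2))
ctrl.movep([.42,-.05,.32],rot(POSE[2]+np.pi/2))
seen("three"); print(get_time_s())
```

```text
tray [ 0.559 -0.297  0.002]
0.022792587673720957
False [ 0.487 -0.31   0.012]
[(array([0.581, 0.265, 0.127]), 0.59)] [0.549 0.264 0.158]
[0.34 0.45 0.26 1.38 0.   1.45] [-0.68  0.38  0.13  1.32 -0.   -0.68]
top bottle_a [([0.623, -0.351, 0.036], 0.88), ([0.525, -0.305, 0.033], 0.75)]
top bottle_c_cap []
side bottle_a [([0.623, -0.35, 0.022], 0.64), ([0.508, -0.302, 0.025], 0.53), ([0.533, -0.201, 0.052], 0.48)]
side bottle_c_cap [([0.531, -0.199, 0.047], 0.71)]
65.575
```

View pics/three.png

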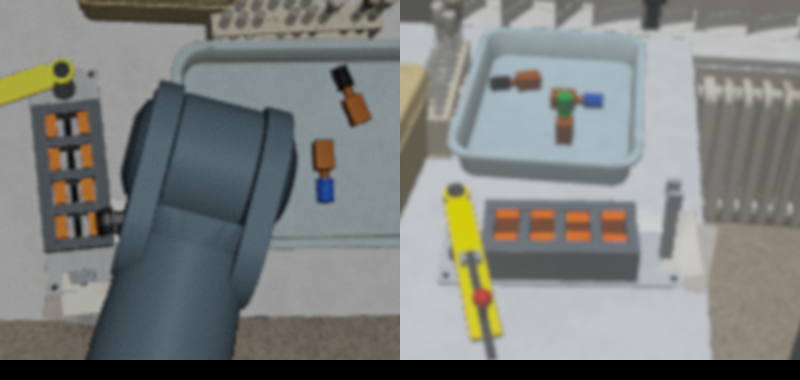

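All three are in the tray. The knob has moved since the gate was opened (side pixel 265,270 → 251,274), so I'll re-estimate the gate angle.

Run:
```python
from h import *
from scipy.optimize import minimize_scalar
for c in("top","side"):
    im,d=vision.capture(c); W=cloud(c,d); h=cv2.cvtColor(im,cv2.COLOR_RGB2HSV).astype(int)
    kn=knob(1.25,0)
    m=((h[...,0]<6)|(h[...,0]>174))&(h[...,1]>150)
    u,v=map(int,w2p(c,kn)); mm=np.zeros_like(m); mm[v-16:v+17,u-16:u+17]=1; vv,uu=np.nonzero(m&mm)
    o=np.array([uu.mean(),vv.mean()])
    for f in("l0",):
        s=minimize_scalar(lambda g:np.sum((np.array(w2p(c,knob(g,0)))-o)**2),bounds=(.8,1.5),method="bounded"); print(c,len(uu),o,s.x,s.fun**.5,knob(s.x,0))
    print(W[vv,uu].mean(0).round(3))
    np.save(f"last_{c}.npy",d)
```

```text
top 37 [175.18918919 189.10810811] 1.327546754351988 0.05394477487014831 [0.57493972 0.27541906 0.158     ]
[0.574 0.274 0.163]
side 29 [250.31034483 272.44827586] 1.3365203574824944 1.854728758161196 [0.57682259 0.27606974 0.158     ]
[0.576 0.28  0.168]
```

Run:
```python
from h import *
g0=1.33
p,R=kpose(g0,0); ctrl.movep(p+[0,0,.12],R)
print(ctrl.move_linear(p,R,velocity=.1,f_stop=8)); gripper_close(40); print(get_opening(),np.round(get_ft_force(),1))
for l in(.11,.22,.33): ctrl.move_linear(*kpose(g0,l),velocity=.06)
print(get_opening(),np.round(get_ft_force(),1))
for g in list(np.arange(1.2,.05,-.1))+[.05,0]:
    ctrl.move_linear(*kpose(max(g,0),.33),velocity=.12)
    if get_opening()<.017: print("lost",g); break
print(get_opening(),np.round(get_ft_force(),1),get_time_s())
snap("side","shutup")
a=cv2.imread("pics/shutup.png")[120:290,200:420];cv2.imwrite("pics/shutc.png",cv2.resize(a,None,fx=3,fy=3))
```

```text
False
0.019584572605236005 [-1.2  0.6  2. ]
0.019390525770702882 [ 1.2 -0.5 -3.2]
0.019628015828178445 [ 5.3  1.2 -6.8] 74.8
```

View pics/shutc.png

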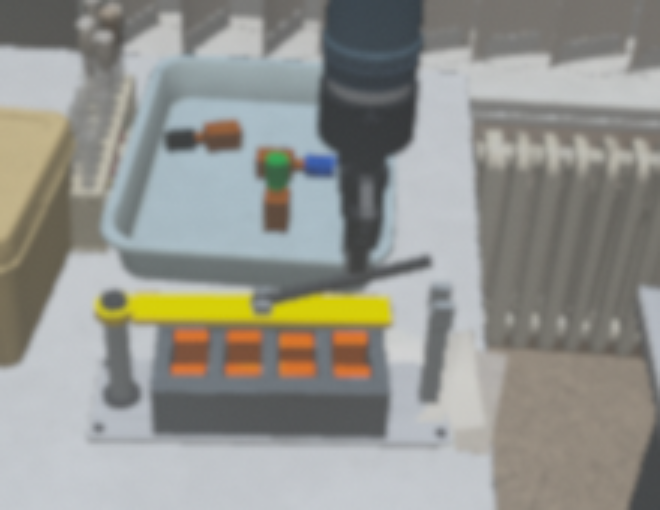

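The gate is back over the row and the latch tip at (430,262) is above the catch. Now I'll lower it.

Run:
```python
from h import *
for l in(.22,.11,.0):
    print(ctrl.move_linear(*kpose(0,l),velocity=.05,f_stop=25),np.round(get_ft_force(),1),round(get_opening(),4))
ungrasp(); up(.30,.15); ctrl.movep([.35,-.3,.34],rot(0) if abs(planner.solve_ik([.35,-.3,.34],rot(0))[5]-get_qpos()[5])<2 else rot(np.pi)); ctrl.wait(.5)
o=np.zeros((600,800,3),np.uint8)
im,d=snap("top","f"); o[:,:400]=cv2.resize(im[140:290,210:310,::-1],(400,600),interpolation=2)
for n in("white_dish","dish_stack"): print(n,[(c2w("top",r["location"]).round(3),round(r["confidence"],2)) for r in vision.look_for("top",n)])
im2,d2=snap("side","fs"); o[:400,400:]=cv2.resize(im2[130:290,205:365,::-1],(400,400),interpolation=2)
o[400:,400:]=cv2.resize(im[180:260,130:290,::-1],(400,200))
cv2.imwrite("pics/fin.png",o)
for c,I,D in(("top",im,d),("side",im2,d2)):
    h=cv2.cvtColor(I,cv2.COLOR_RGB2HSV).astype(int);u,v=map(int,w2p(c,knob(0,0)))
    m=((h[...,0]<6)|(h[...,0]>174))&(h[...,1]>150);mm=np.zeros_like(m);mm[v-9:v+10,u-9:u+10]=1;vv,uu=np.nonzero(m&mm); print(c,"knob",uu.mean(),vv.mean(),"expect",w2p(c,knob(0,0)),len(uu))
for n in("white_dish","dish_stack"): print(n,[(c2w("side",r["location"]).round(3),round(r["confidence"],2)) for r in vision.look_for("side",n)][:2])
print(get_time_s())
```

```text
False [ 5.5  2.7 -4. ] 0.0196
False [ 4.8  3.7 -2.4] 0.0194
False [1.9 4.8 5.1] 0.0194
white_dish [(array([0.405, 0.29 , 0.013]), 0.63), (array([0.445, 0.05 , 0.128]), 0.36)]
dish_stack [(array([0.527, 0.382, 0.055]), 0.71)]
top knob 263.29411764705884 244.11764705882354 expect (np.float64(263.4061029184446), np.float64(244.20367785379062)) 34
side knob 324.11764705882354 209.58823529411765 expect (np.float64(324.33115936113074), np.float64(210.65397515823133)) 17
white_dish [(array([0.41 , 0.298, 0.013]), 0.68)]
dish_stack [(array([0.528, 0.403, 0.062]), 0.78)]
79.9583
```

View pics/fin.png

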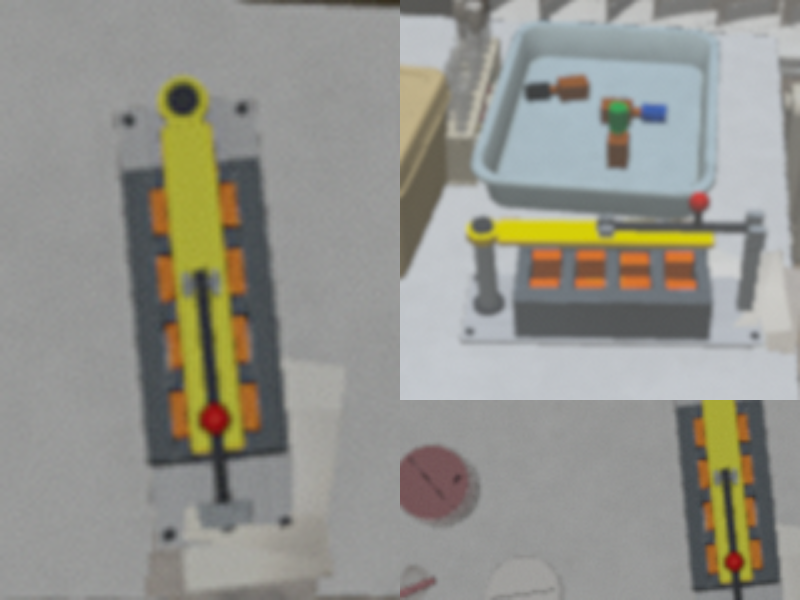

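The final view shows the gate shut and the latch in the notch, with the knob within about 1 px of where it should be. All three bottles are in the tray and the dishes have not moved. Handing in.

```bash
python3 -c "
from h import *
job.close_job(); print(get_time_s())"
```

```text
the job is handed in; nothing more can be done
the job is handed in; nothing more can be done
```

The job is done and handed in at about 80 s. I lifted the latch and opened the gate. Black, blue and green were each rocked to ±0.16 rad and came out freely. White was absent, its seat empty from the start. With all three in the tray, I shut the gate and dropped its latch in the catch.

**What went wrong:** I accepted a wrong tray detection without checking it, so I released the blue bottle above the open gate. It fell to the bench beside the gate and pushed the gate from 1.2 to about 1.33 rad. I picked it up by its cap, put it in the tray and added a check on the detection. I then measured the gate's angle again before shutting it.

**Last checks:**
- **Bottles:** green stands in the tray, and blue and black lie there. I set black down standing; it was lying when I next looked.
- **Gate and latch:** the knob was within about 1 px of its shut, latched position in both cameras.
- **Dishes:** both were within about 5 mm of where they started, close to the networks' own error.
- **Tray:** it was detected about 1–2 cm from where it was at first, possibly knocked or just detection error. All bottles were well inside it.

No check failed at the end.

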